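# Load two circuit pieces on the inspection stage

## Robot

A 6-joint arm with a two-finger parallel gripper is mounted at the origin on the work surface. World frame = base frame: x ahead of the robot, y to its left, z up, the work surface at z = 0. Lengths are in m, angles in rad, forces in N, time in s.
With the tool pointing down it reaches from about 0.3 to 1 m from the base axis. Payload 5.1 kg.
Tool frame: the origin (TCP) lies on the front face of the gripper's body, between the roots of the fingers; the fingertips stand 78 mm ahead of it and the grasp point (between the pads) lies 59 mm ahead of it; z points along the fingers, y is the line along which they close (so a half turn about z gives the same grasp; the last joint's range is limited). The gripper opens to 95 mm and grips with 3 to 60 N. Pads are 20 mm wide; open, the fingers measure 119 mm over their backs; the gripper's body (75 mm by 180 mm) begins 59 mm behind the grasp point.
Start: joints at [1.217, 0.124, 1.65, -0, 1.367, -0.083], TCP at [0.174, 0.626, 0.292] pointing down, gripper open.
Joint ranges: [-2.61, 2.61], [-1.02, 2.33], [0.03, 2.71], [-1.35, 4.49], [0.32, 2.68], [-2.91, 2.91]. Speed limits (rad/s): [2.57, 2.57, 3.14, 3.14, 3.14, 3.14].

## Interface

Orientations are given as a rotation vector (axis times angle).
In Python, from rig import bot gives the robot as it stands.
- The arm moves only by the tool move_arm, never from a script. Its argument "commands" is a list of rows, each a list of 3 entries, a list of its own where there are three numbers: the shift along the tool's x, y, z normalised to -1 to 1, where 1 is 0.06 m, then the turn, a rotation vector about the tool's x, y, z normalised to -1 to 1, where 1 is 0.1 rad, then the closure, from 0 (fully open) to 1 (shut). In form: [[[x, y, z], [wx, wy, wz], grip], ...]. A call has 1 to 12 rows; each row shifts and turns the commanded pose from where the row before left it, along the tool's axes as they then stand; what a row does not reach is not made up. A row lasts 1/8 s, in which the tool goes at most 62.5 mm and 10.7 degrees, less where a joint would pass 70% of its speed; a pose out of reach is approached as far as the arm can. A call with a number of a shift or a turn outside -1 to 1 is refused whole. A call with a gripper value outside its range is refused whole. The fingers move at their own pace and stop on an object; the grip force is fixed at half the most. Time passes only in rows, so rows that do not move let the fingers close. It gives the time, the measured TCP pose, the force, the opening and the grip force at its end, in the units of the state.
- bot.observe(): the state, without advancing time (a new reading comes with each control period).
- bot.get_image(name): name is "scene" or "top" or "wrist"; returns a dict with "image" (384x512x3 uint8, blue, green, red), "intrinsics" (3x3 intrinsics, pixels), "eye" and "attitude" of the camera in the world; the wrist camera has in their place "tool_from_camera" (4x4, takes a point from camera to tool coordinates, whose origin is the TCP and whose axes are the flange's). Camera axes: x right, y down, z forward; pixel columns grow to the right and rows downward; lengths in m; the calibration is good to about 2 mm. A picture is of the moment at which its call begins: read the wrist's pose just before it. There is no depth.
- bot.close_job(): hands the job in; it is judged then, once.
The state is a dict: "t": time; "joint_positions": joint angles; "joint_velocities": joint speeds; "tau": joint torques, N m; "eef_pos": TCP position; "eef_rot": TCP orientation; "contact_force": force on the tool from outside, world axes, zero at the start; "torque": the same for the moment, N m; "width": finger opening in m; "gripper_force": force on a finger pad.
Only numpy, scipy, OpenCV 4.12 (cv2) and the standard library are available. Lean on these libraries where they do the work, as an engineer would, in place of code of your own. Each camera call takes 0.05 s, during which the arm holds its last target. There are 200 camera calls.

## Task

Take the finned heat sink off the inspection stage and balance it on top of the orange drying dome, roughly level. Then put the green circuit piece in the bay with the green border and the blue piece in the bay with the blue border, each lying flat, square to the stage and centred with an even gap to the brass stops all round. Last, slide the red-handled stage plate fully home under the camera so that both pieces stay centred; leave the red piece and everything else on the table where they are.

Things in the scene. Friction and masses are not known exactly. Their poses are not given: they have to be found in the camera images.
- heatsink: aluminium finned heat sink, 30 x 30 x 22 mm, 60 g, flat underside, fins along its x; starts on the green-bordered bay of the stage, resting on the plate. Origin: centre of the underside, z up
- dome: fixed drying rest: black round foot of 72 mm diameter with an orange dome (sphere of radius 60 mm, cap 64 mm across and 10 mm high) on it. Origin: centre of its underside on the table
- dome_top (a point): highest point of the orange dome, 34 mm above the table
- green_piece: circuit piece: green board 52 (its x) x 42 (its y) x 4 mm with a black block 30 (x) x 18 (y) x 20 mm on its middle, top 24 mm above the underside, to be gripped across the 18 mm; lies flat in the black tray (tray floor 4 mm thick, walls 12 mm high). Origin: centre of the underside, z up
- blue_piece: circuit piece: blue board 52 (its x) x 42 (its y) x 4 mm with a black block 30 (x) x 18 (y) x 20 mm on its middle, top 24 mm above the underside, to be gripped across the 18 mm; lies flat in the black tray (tray floor 4 mm thick, walls 12 mm high). Origin: centre of the underside, z up
- spare_piece: circuit piece: red board 52 (its x) x 42 (its y) x 4 mm with a black block 30 (x) x 18 (y) x 20 mm on its middle, top 24 mm above the underside, to be gripped across the 18 mm; lies flat in the black tray (tray floor 4 mm thick, walls 12 mm high). Origin: centre of the underside, z up. Not needed, leave alone
- stage: fixed stage base 120 (its x) x 260 (its y) x 12 mm, under the sliding aluminium plate 92 x 160 x 10 mm (top 28 mm above the table). A camera post 125 mm tall stands at x +100, y -100 mm; the camera beside it, over x +70 to +145, y -85 to -50 mm, reaches from 70 to 150 mm above the table. Origin: centre of its underside, z up
- carriage (a joint): slide of the stage plate along the stage's -y: 0 is the loading end, 0.09 m is fully home under the camera; stiff by about 1.5 N, stays where it is left
- bay_green (a point): centre of the green-bordered bay, on the plate's top face; moves with the plate; x and y parallel to the stage's. The bay is 64 (x) x 54 (y) mm between four brass stops 5 mm high, which leaves 6 mm all round a piece whose x lies along the bay's x (either way round)
- bay_blue (a point): centre of the blue-bordered bay, 72 mm from the green bay along the stage's -y, otherwise the same
- stage_handle (a point): point on the red upright handle of the plate, 12 mm below its top; the handle is a tab 12 (stage x) x 24 (stage y) mm rising 42 mm above the plate's top face, 89 mm from the green bay's centre along the stage's +y
- cup: yellow plastic cup, 72 mm across, 100 mm high. Origin: centre of the underside. Bystander, leave alone
- screwdriver: screwdriver 170 mm long with a red handle, lying on the table. Bystander, leave alone
- brush: brush 160 mm long lying on the table. Bystander, leave alone
- jar: amber jar with a black cap, 56 mm across, 60 mm high. Origin: centre of the underside. Bystander, leave alone
- flask: white bottle with a blue cap, 60 mm across, 120 mm high. Origin: centre of the underside. Bystander, leave alone
- tape: blue tape reel, 70 mm across, 20 mm high, lying flat. Origin: centre of the underside. Bystander, leave alone

How it is judged:
On the way, in this order (a step that is already met when the one before it is completed fails the run):
1. the heat sink rests balanced on the dome, released (horizontal distance between heatsink and dome_top below 0.01 m and z of heatsink in the frame of dome_top between -0.004 and 0.006 m and angle between heatsink's own z axis and vertical below 0.2 rad and linear speed of heatsink below 0.03 m/s and contact force between heatsink and dome above 0.1 N and contact force between the fingers and heatsink below 0.05 N), for 0.3 s.
2. both pieces are released, centred in their own bays, while the heat sink stays on the dome (x of green_piece in the frame of bay_green between -0.004 and 0.004 m and y of green_piece in the frame of bay_green between -0.004 and 0.004 m and z of green_piece in the frame of bay_green between -0.003 and 0.003 m and angle between the x axis of green_piece and the x axis of bay_green, either way round below 0.12 rad and angle between each of green_piece, blue_piece's own z axis and vertical below 0.08 rad and linear speed of each of green_piece, blue_piece below 0.02 m/s and contact force between the fingers and green_piece below 0.05 N and x of blue_piece in the frame of bay_blue between -0.004 and 0.004 m and y of blue_piece in the frame of bay_blue between -0.004 and 0.004 m and z of blue_piece in the frame of bay_blue between -0.003 and 0.003 m and angle between the x axis of blue_piece and the x axis of bay_blue, either way round below 0.12 rad and contact force between the fingers and blue_piece below 0.05 N and horizontal distance between heatsink and dome_top below 0.01 m and z of heatsink in the frame of dome_top below 0.006 m), for 0.2 s.
3. the stage is slid fully home with both pieces still centred (value of joint carriage above 0.085 m and velocity of joint carriage below 0.01 m/s and x of green_piece in the frame of bay_green between -0.004 and 0.004 m and y of green_piece in the frame of bay_green between -0.004 and 0.004 m and z of green_piece in the frame of bay_green between -0.003 and 0.003 m and angle between the x axis of green_piece and the x axis of bay_green, either way round below 0.12 rad and angle between each of green_piece, blue_piece's own z axis and vertical below 0.08 rad and x of blue_piece in the frame of bay_blue between -0.004 and 0.004 m and y of blue_piece in the frame of bay_blue between -0.004 and 0.004 m and z of blue_piece in the frame of bay_blue between -0.003 and 0.003 m and angle between the x axis of blue_piece and the x axis of bay_blue, either way round below 0.12 rad), for 0.2 s.
At the end, for the whole second after the job is handed in: Stage at 85 mm or more; each piece in its own bay, centre within 4 mm along both bay axes, within 0.12 rad of square, flat on the plate; heat sink on the dome, centre within 10 mm of its top, tilt under 0.2 rad; all still and released (all of step 1 and all of step 3 and linear speed of each of green_piece, blue_piece below 0.02 m/s and contact force between the fingers and green_piece below 0.05 N and contact force between the fingers and blue_piece below 0.05 N); the robot touches nothing.
It fails at once if the red spare piece is moved more than 15 mm (distance of spare_piece from where it was at the start of the episode above 0.015 m).
It fails at once if the cup, screwdriver, brush, jar, bottle or tape is moved more than 25 mm (distance of any of cup, screwdriver, brush, jar, flask, tape from where it was at the start of the episode above 0.025 m).
It also fails if it takes over 72 s, if anything falls off the work surface, if the arm or the gripper's body presses on something with over 40 N, if the wrist force passes 120 N, or if a joint passes its speed limit or range.

## Working session

There is one attempt and no reset: what is moved stays moved. The work goes in short steps, Python scripts to look and compute and a tool call to move; the robot and the scene stay as the last step left them, time stands still between calls to the robot, and variables do not carry over. Pictures are saved under pics/ and viewed, at most 10 in all, crops included, and the job is handed in when it is done.

Besides the shell and the picture viewer there is one more tool, called after "Emit:" as name(argument=value, ...), one argument or row to a line, values as JSON. move_arm: Moves the arm, as the interface text tells. Its arguments: {"type":"object","properties":{"commands":{"type":"array"}},"required":["commands"]}

```bash
mkdir -p pics; ls; python3 - <<'E'
from rig import bot
import cv2,numpy as np
o=bot.observe();print(o['t'],o['eef_pos'],o['eef_rot'],o['width'])
for n in ['top','scene']:
    d=bot.get_image(n);cv2.imwrite(f'pics/{n}0.png',d['image']);print(n,d['intrinsics'],d['eye'],d['attitude'])
    np.savez(f'pics/{n}0.npz',**{k:np.array(v) for k,v in d.items()})
d=bot.get_image('wrist');print(d['intrinsics'],d['tool_from_camera']);cv2.imwrite('pics/wrist0.png',d['image'])
E
```

```text
pics
0.0 [0.17373626 0.62586387 0.29101776] [-4.24050973e-01 -3.11241309e+00  3.09347909e-03] 0.09490459190119484
top [[488.49925616   0.         258.57107377]
 [  0.         488.49925616 197.2837459 ]
 [  0.           0.           1.        ]] [ 0.37642274 -0.01514173  1.39097627] [-2.11613134  2.14741155 -0.15266015]
scene [[384.9752415    0.         251.93306556]
 [  0.         384.9752415  192.47062378]
 [  0.           0.           1.        ]] [1.1055042  0.48922723 0.81285429] [-1.06180934 -2.42552363  0.98910638]
[[331.69107044   0.         251.6780499 ]
 [  0.         331.69107044 190.82955655]
 [  0.           0.           1.        ]] [[ 3.60742250e-05 -9.70314783e-01 -2.41845450e-01  6.79598924e-02]
 [ 9.99999993e-01  6.78610327e-06  1.21935594e-04 -1.25076656e-04]
 [-1.16674721e-04 -2.41845452e-01  9.70314776e-01 -9.31847463e-02]
 [ 0.00000000e+00  0.00000000e+00  0.00000000e+00  1.00000000e+00]]
```

View pics/top0.png

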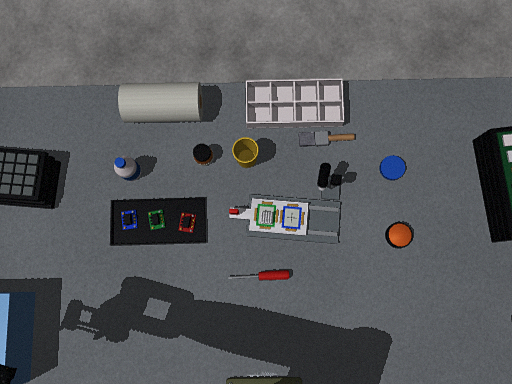

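View pics/scene0.png

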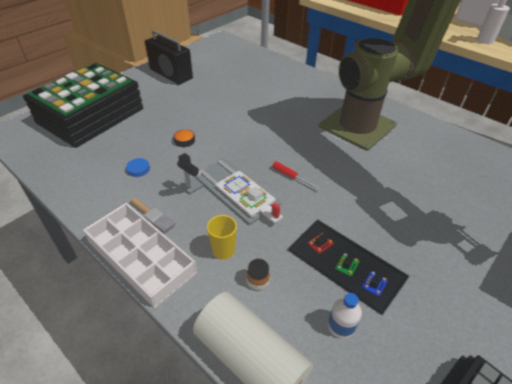

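The top view shows the tray with blue (129,219), green (156,219) and red (187,222), the stage from about (230,212) handle to (340,220), the heat sink at (266,216), and the dome at (400,235). The screwdriver is at (265,275), and the camera and post stand at (325,175). The scene view agrees.

```bash
cat > h.py <<'E'
import cv2,numpy as np
from scipy.spatial.transform import Rotation as R
def cam(d,state=None):
    K=np.array(d['intrinsics'])
    if 'tool_from_camera' in d:
        T=np.array(d['tool_from_camera']);Rt=R.from_rotvec(state['eef_rot']).as_matrix()
        return K,Rt@T[:3,:3],Rt@T[:3,3]+state['eef_pos']
    return K,R.from_rotvec(d['attitude']).as_matrix(),np.array(d['eye'])
def cast(c,uv,z):
    K,A,e=c;uv=np.atleast_2d(np.array(uv,float))
    r=np.c_[uv,np.ones(len(uv))]@np.linalg.inv(K).T@A.T
    return e+r*((z-e[2])/r[:,2])[:,None]
def mask(img,lo,hi):
    return cv2.inRange(cv2.cvtColor(img,cv2.COLOR_BGR2HSV),np.array(lo),np.array(hi))
HUE={'green':((45,90,50),(80,255,255)),'blue':((105,110,60),(130,255,255)),'orange':((4,150,90),(18,255,255)),'red':((0,150,60),(3,255,255))}
def blobs(img,col,amin=15):
    m=mask(img,*HUE[col])
    if col=='red': m|=mask(img,(174,150,60),(180,255,255))
    n,_,s,ce=cv2.connectedComponentsWithStats(m)
    return m,[(s[i,4],ce[i].round(1).tolist(),s[i,:4].tolist()) for i in range(1,n) if s[i,4]>amin]
E
python3 - <<'E'
from h import *
d=dict(np.load('pics/top0.npz'));c=cam(d)
print(c[1])
for col in HUE:
    m,b=blobs(d['image'],col)
    for x in b: 
        if 200<x[1][1]<290 : print(col,x,cast(c,x[1],0.03 if col!='red' else .06)[0].round(4))
E
```

```text
[[-0.01335821 -0.9873778   0.15781834]
 [-0.99977378  0.01580151  0.01423706]
 [-0.01655112 -0.15759246 -0.98736552]]
green (np.int32(147), [265.4, 214.8], [256, 204, 20, 23]) [ 0.5439 -0.014   0.03  ]
green (np.int32(24), [154.2, 211.7], [150, 210, 9, 5]) [0.5575 0.2992 0.03  ]
green (np.int32(93), [155.2, 223.8], [148, 212, 17, 18]) [0.5232 0.2957 0.03  ]
blue (np.int32(155), [291.4, 217.0], [282, 206, 20, 23]) [ 0.5366 -0.0867  0.03  ]
blue (np.int32(161), [128.9, 219.7], [121, 209, 17, 21]) [0.5359 0.3702 0.03  ]
orange (np.int32(405), [399.6, 234.5], [389, 224, 22, 23]) [ 0.4831 -0.3854  0.03  ]
red (np.int32(38), [233.0, 210.6], [229, 209, 9, 5]) [0.5532 0.0749 0.06  ]
red (np.int32(87), [184.6, 225.9], [178, 212, 16, 21]) [0.513  0.2079 0.06  ]
red (np.int32(19), [187.3, 214.3], [185, 213, 7, 4]) [0.5449 0.2007 0.06  ]
red (np.int32(257), [273.6, 275.0], [258, 270, 32, 10]) [ 0.3768 -0.0335  0.06  ]
```

```bash
cat >> h.py <<'E'
def delta(o,pos,ang=None):
    """target TCP pos; ang = desired heading of tool y, measured as atan2(x,y) from world +y. prints mm in tool axes, turn about tool z"""
    A=R.from_rotvec(o['eef_rot']).as_matrix()
    s=A.T@(np.array(pos)-o['eef_pos']);cur=np.arctan2(A[0,1],A[1,1])
    w=None
    if ang is not None:
        w=(ang-cur+np.pi/2)%np.pi-np.pi/2
    print('shift mm',(s*1000).round(1),'units',(s/.06).round(3),'turn(rad about tool z)',w,'cur',cur.round(4),'tilt',A[:2,2].round(4))
E
python3 - <<'E'
from h import *;from rig import bot
o=bot.observe();A=R.from_rotvec(o['eef_rot']).as_matrix();print(A)
delta(o,(.53,.14,.29),.1)
E
```

```text
[[-9.63569783e-01  2.67456578e-01 -5.02895229e-04]
 [ 2.67457042e-01  9.63568541e-01 -1.54829991e-03]
 [ 7.04710267e-05 -1.62639788e-03 -9.99998675e-01]]
shift mm [-473.2 -373.     1.8] units [-7.887 -6.216  0.031] turn(rad about tool z) -0.1707528460213381 cur 0.2708 tilt [-0.0005 -0.0015]
```

Emit:
move_arm(
  commands=[
    [[-0.79,-0.62,0],[0,0,0],0],
    [[-0.79,-0.62,0],[0,0,0],0],
    [[-0.79,-0.62,0],[0,0,0],0],
    [[-0.79,-0.62,0],[0,0,0],0],
    [[-0.79,-0.62,0],[0,0,0],0],
    [[-0.79,-0.62,0],[0,0,0],0],
    [[-0.79,-0.62,0],[0,0,0],0],
    [[-0.79,-0.62,0],[0,0,0],0],
    [[-0.79,-0.62,0],[0,0,0],0],
    [[-0.79,-0.62,0],[0,0,0],0],
    [[0,0,0],[0,0,-0.85],0],
    [[0,0,0],[0,0,-0.85],0],
  ],
)

```text
t: 1.65
eef_pos: [0.5314, 0.1399, 0.2917]
eef_rot: [-0.157, -3.137, 0.0]
contact_force: [-0.1, -0.4, -0.1]
width: 0.0952
gripper_force: 0.0
```

```bash
python3 - <<'E'
from h import *;from rig import bot
o=bot.observe();print(o['t'],o['eef_pos'],np.abs(o['joint_velocities']).max(),o['contact_force']);delta(o,(.53,.14,.29),.1)
d=bot.get_image('wrist');cv2.imwrite('pics/w1.png',d['image']);np.savez('pics/w1.npz',eef_pos=o['eef_pos'],eef_rot=o['eef_rot'],**{k:np.array(v) for k,v in d.items()})
E
```

```text
1.65 [0.53140122 0.13993908 0.29167933] 0.6720891810400107 [-0.06102377 -0.40026003 -0.05370067]
shift mm [ 1.4 -0.1  1.7] units [ 0.023 -0.001  0.028] turn(rad about tool z) -0.00015585999903011682 cur 0.1002 tilt [-0.0011 -0.    ]
```

View pics/w1.png

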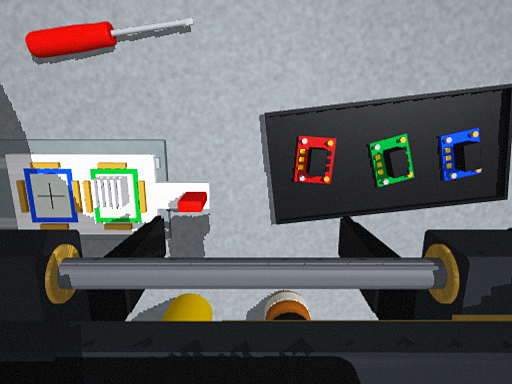

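The wrist view shows the blue bay (50,195), green bay with heat sink (117,195), handle (193,201), and the red, green and blue boards at (316,160), (390,160) and (460,155).

```bash
cat >> h.py <<'E'
def rects(d,o,names=('green','blue'),zb=.028,zp=.008,amin=60,out=None):
    c=cam(d,o);res=[]
    for col in names:
        m,_=blobs(d['image'],col)
        m=cv2.morphologyEx(m,cv2.MORPH_CLOSE,np.ones((9,9),np.uint8))
        m[:, :][230:]=0 if d['image'].shape[0]>0 else 0
        cs,_=cv2.findContours(m,cv2.RETR_EXTERNAL,cv2.CHAIN_APPROX_NONE)
        for k in cs:
            if cv2.contourArea(k)<amin: continue
            pk=k[:,0].astype(float)
            for z in (zb,zp):
                W=cast(c,pk,z)[:,:2]
                (cx,cy),(w,h),a=cv2.minAreaRect((W*1000).astype(np.float32))
                # heading of short axis (piece y) from world +y
                b=np.deg2rad(a) if w<h else np.deg2rad(a+90)   # direction of short side
                hd=(np.pi/2-b+np.pi/2)%np.pi-np.pi/2
                print(col,'z',z,'c',round(cx,1),round(cy,1),'size',round(min(w,h),1),round(max(w,h),1),'short-axis heading',round(hd,3),'px',pk.mean(0).round(0))
E
python3 - <<'E'
from h import *
f=dict(np.load('pics/w1.npz'));rects(f,f)
c=cam(f,f)
for k in ['green','blue','red']:
    m,b=blobs(f['image'],k,60);print(k,b)
m,b=blobs(f['image'],'red',60)
E
```

```text
green z 0.028 c 542.8 -13.2 size 52.0 61.1 short-axis heading 0.103 px [119. 195.]
green z 0.008 c 547.2 -22.2 size 54.9 64.6 short-axis heading 0.103 px [119. 195.]
green z 0.028 c 533.4 292.1 size 41.5 51.0 short-axis heading -0.181 px [392. 160.]
green z 0.008 c 537.3 300.3 size 43.8 53.9 short-axis heading -0.181 px [392. 160.]
blue z 0.028 c 535.0 -85.1 size 52.3 62.1 short-axis heading 0.1 px [ 50. 195.]
blue z 0.008 c 539.0 -98.1 size 55.3 65.6 short-axis heading 0.1 px [ 50. 195.]
blue z 0.028 c 534.1 366.1 size 42.8 51.6 short-axis heading -0.131 px [459. 154.]
blue z 0.008 c 538.1 378.4 size 45.2 54.5 short-axis heading -0.131 px [459. 154.]
green [(np.int32(927), [389.7, 158.6], [369, 133, 46, 55]), (np.int32(723), [119.5, 194.6], [90, 169, 52, 54])]
blue [(np.int32(921), [455.9, 152.3], [439, 127, 44, 54]), (np.int32(863), [49.0, 193.9], [23, 168, 55, 55])]
red [(np.int32(2294), [69.8, 39.3], [25, 22, 92, 36]), (np.int32(918), [313.5, 158.0], [294, 135, 42, 49]), (np.int32(502), [192.0, 201.6], [178, 192, 29, 20])]
```

```bash
python3 - <<'E'
from h import *;from rig import bot
o=bot.observe();delta(o,(.57,-.04,.22),.103)
E
```

```text
shift mm [ -56.2 -175.7   71.7] units [-0.937 -2.928  1.195] turn(rad about tool z) 0.005347441509819584 cur 0.0977 tilt [-0.001  -0.0002]
```

Emit:
move_arm(
  commands=[
    [[-0.23,-0.73,0.3],[0,0,0.05],0],
    [[-0.23,-0.73,0.3],[0,0,0],0],
    [[-0.23,-0.73,0.3],[0,0,0],0],
    [[-0.23,-0.73,0.3],[0,0,0],0],
    [[0,0,0],[0,0,0],0],
  ],
)

```text
t: 2.33
eef_pos: [0.5669, -0.041, 0.2181]
eef_rot: [-0.174, -3.133, -0.0]
contact_force: [0.6, 0.6, 0.9]
width: 0.095
gripper_force: 0.0
```

```bash
python3 - <<'E'
from h import *;from rig import bot
o=bot.observe();print(o['t'],o['eef_pos'])
d=bot.get_image('wrist');np.savez('pics/w2.npz',eef_pos=o['eef_pos'],eef_rot=o['eef_rot'],**{k:np.array(v) for k,v in d.items()})
cv2.imwrite('pics/w2.png',cv2.resize(d['image'][60:300,60:452],None,fx=2,fy=2,interpolation=cv2.INTER_CUBIC))
rects(d,o)
E
```

```text
2.325 [ 0.56694034 -0.041027    0.21810326]
green z 0.028 c 542.3 -12.7 size 52.2 61.2 short-axis heading 0.111 px [281. 156.]
green z 0.008 c 545.3 -11.2 size 55.8 65.6 short-axis heading 0.111 px [281. 156.]
blue z 0.028 c 535.2 -84.6 size 52.6 61.3 short-axis heading 0.111 px [197. 157.]
blue z 0.008 c 537.6 -88.2 size 56.3 65.7 short-axis heading 0.111 px [197. 157.]
```

View pics/w2.png

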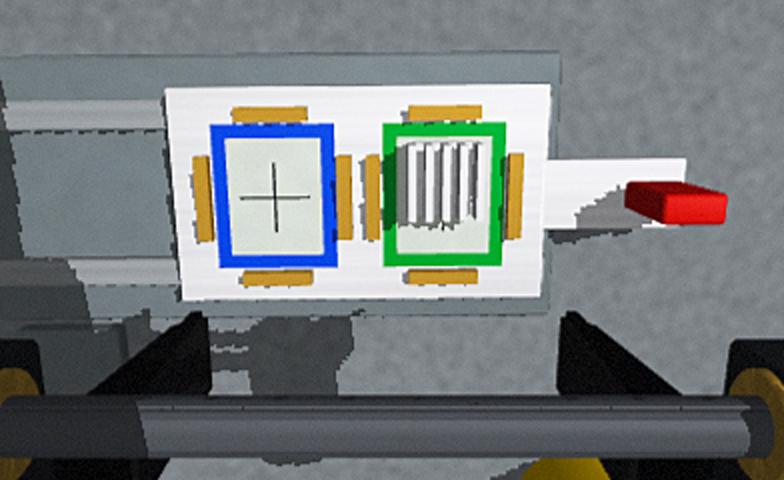

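The crop shows the blue bay centre at about (274,197) and the green bay at about (445,195). The heat sink's top face spans x 409–487 and y 142–222 (crop px), nearly square to the stage.

```bash
python3 - <<'E'
from h import *;from rig import bot
f=dict(np.load('pics/w2.npz'));c=cam(f,f)
q=np.array([[409,143],[487,142],[487,221],[409,223],[448,182]])/2+60
print(cast(c,q,.050).round(4))
o=bot.observe();delta(o,(.547,-.0135,.150),.104)
t=dict(np.load('pics/top0.npz'));ct=cam(t);m,b=blobs(t['image'],'orange')
b=max(b,key=lambda b:b[0])
for z in(.024,.034):print(z,cast(ct,b[1],z))
E
```

```text
[[ 0.5174 -0.0255  0.05  ]
 [ 0.5203  0.0047  0.05  ]
 [ 0.5514  0.0024  0.05  ]
 [ 0.5488 -0.0287  0.05  ]
 [ 0.5341 -0.0118  0.05  ]]
shift mm [22.8 23.8 69.2] units [0.38  0.397 1.154] turn(rad about tool z) -0.004874511203436516 cur 0.1089 tilt [-0.0022  0.0007]
0.024 [[ 0.4836117  -0.38704552  0.024     ]]
0.034 [[ 0.48282757 -0.38432489  0.034     ]]
```

```bash
python3 - <<'E'
from h import *;from rig import bot
o=bot.observe();delta(o,(.5345,-.0118,.114),.104)
E
```

```text
shift mm [ 35.3  24.1 105.3] units [0.589 0.402 1.754] turn(rad about tool z) -0.004874511203436516 cur 0.1089 tilt [-0.0022  0.0007]
```

Emit:
move_arm(
  commands=[
    [[0.3,0.2,0.3],[0,0,-0.05],0],
    [[0.29,0.2,0.4],[0,0,0],0],
    [[0,0,0.5],[0,0,0],0.1],
    [[0,0,0.3],[0,0,0],0.2],
    [[0,0,0],[0,0,0],0.4],
    [[0,0,0],[0,0,0],0.4],
  ],
)

```text
t: 3.12
eef_pos: [0.5359, -0.0113, 0.1315]
eef_rot: [0.158, 3.136, -0.0]
contact_force: [0.2, -0.6, 0.4]
width: 0.0618
gripper_force: 0.0
```

```bash
python3 - <<'E'
from h import *;from rig import bot
o=bot.observe();print(o['eef_pos'],o['width']);delta(o,(.5345,-.0118,.114),.104)
E
```

```text
[ 0.53593833 -0.01130486  0.13153678] 0.0618463904430897
shift mm [ 1.4 -0.6 17.5] units [ 0.024 -0.011  0.292] turn(rad about tool z) 0.003365939445190369 cur 0.1006 tilt [ 0.002  -0.0002]
```

Emit:
move_arm(
  commands=[
    [[0.02,-0.01,0.2],[0,0,0.03],0.4],
    [[0,0,0.09],[0,0,0],0.4],
    [[0,0,0],[0,0,0],0.55],
    [[0,0,0],[0,0,0],0.7],
    [[0,0,0],[0,0,0],0.85],
    [[0,0,0],[0,0,0],1],
    [[0,0,0],[0,0,0],1],
  ],
)

```text
t: 4.0
eef_pos: [0.5339, -0.012, 0.1132]
eef_rot: [0.163, 3.137, -0.0]
contact_force: [0.1, -0.9, 0.9]
width: 0.0296
gripper_force: 30.0
```

```bash
python3 - <<'E'
from h import *;from rig import bot
o=bot.observe();print(o['eef_pos'],o['width'],o['gripper_force']);delta(o,(.483,-.385,.3),.104)
E
```

```text
[ 0.53394728 -0.01195572  0.11315791] 0.029602706070210164 30.000096559524536
shift mm [  11.9 -376.3 -186.8] units [ 0.198 -6.272 -3.114] turn(rad about tool z) 0.0001569512379320237 cur 0.1038 tilt [ 0.0006 -0.0001]
```

Emit:
move_arm(
  commands=[
    [[0,0,-0.4],[0,0,0],1],
    [[0,0,-0.8],[0,0,0],1],
    [[0,0,-0.8],[0,0,0],1],
    [[-0.08,-0.5,-0.7],[0,0,0],1],
    [[-0.09,-0.9,0],[0,0,0],1],
    [[-0.09,-0.95,0],[0,0,0],1],
    [[-0.09,-0.95,0],[0,0,0],1],
    [[-0.09,-0.95,0],[0,0,0],1],
    [[-0.09,-0.95,0],[0,0,0],1],
    [[-0.05,-0.6,0],[0,0,0],1],
    [[0,-0.4,0],[0,0,0],1],
    [[0,0,0],[0,0,0],1],
  ],
)

```text
t: 5.5
eef_pos: [0.5294, -0.3864, 0.2744]
eef_rot: [-0.165, -3.137, -0.001]
contact_force: [0.7, 0.9, 0.0]
width: 0.0298
gripper_force: 30.0
```

```bash
python3 - <<'E'
from h import *;from rig import bot
o=bot.observe();print(o['eef_pos'],o['width'],o['gripper_force'])
d=bot.get_image('wrist');c=cam(d,o);np.savez('pics/w3.npz',eef_pos=o['eef_pos'],eef_rot=o['eef_rot'],**{k:np.array(v) for k,v in d.items()})
cv2.imwrite('pics/w3.png',d['image'])
m,b=blobs(d['image'],'orange',100);print(b)
for x in b:print(x[0],cast(c,x[1],.029),cast(c,x[1],.024))
k=max(cv2.findContours(m,0,1)[0],key=cv2.contourArea)[:,0].astype(float)
W=cast(c,k,.024)[:,:2]*1000;print(cv2.minEnclosingCircle(W.astype(np.float32)),cv2.fitEllipse(W.astype(np.float32)))
E
```

```text
[ 0.52942126 -0.38642425  0.27439038] 0.029809549560394277 29.99978095293045
[(np.int32(1762), [240.0, 135.5], [217, 97, 61, 64])]
1762 [[ 0.48709769 -0.39366262  0.029     ]] [[ 0.48747032 -0.39387269  0.024     ]]
((482.1512756347656, -384.7987060546875), 32.54023742675781) ((481.77178955078125, -385.1722412109375), (58.25014114379883, 64.52011108398438), 43.031898498535156)
```

View pics/w3.png

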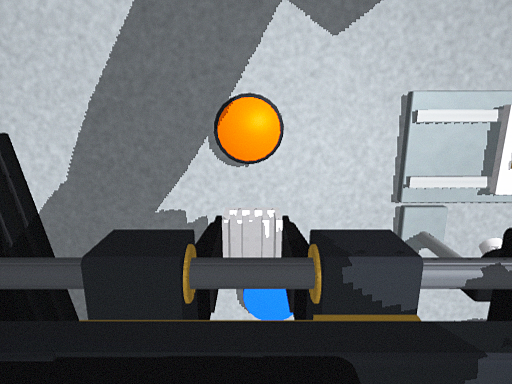

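The dome is at about (249,128) with a radius of about 33 px. The heat sink is held level between the fingers, at about (250,230).

```bash
python3 - <<'E'
from h import *;from rig import bot
o=bot.observe();delta(o,(.4827,-.3854,.13),.104)
E
```

```text
shift mm [ 46.6  -5.2 144.5] units [ 0.777 -0.086  2.408] turn(rad about tool z) -0.000324481043198821 cur 0.1043 tilt [-0.0005  0.0012]
```

Emit:
move_arm(
  commands=[
    [[0.4,-0.05,0.4],[0,0,0],1],
    [[0.37,-0.03,0.7],[0,0,0],1],
    [[0,0,0.7],[0,0,0],1],
    [[0,0,0.4],[0,0,0],1],
    [[0,0,0.2],[0,0,0],1],
    [[0,0,0],[0,0,0],1],
    [[0,0,0],[0,0,0],1],
  ],
)

```text
t: 6.42
eef_pos: [0.4843, -0.3857, 0.1325]
eef_rot: [0.162, 3.135, -0.003]
contact_force: [0.3, -0.6, 0.0]
width: 0.0295
gripper_force: 30.0
```

```bash
python3 - <<'E'
from h import *;from rig import bot
o=bot.observe();print(o['eef_pos'],o['contact_force']);delta(o,(.4827,-.3854,.1195),.104)
E
```

```text
[ 0.48426659 -0.38574098  0.13252065] [ 0.29892613 -0.61336803  0.0428713 ]
shift mm [ 1.6  0.2 13. ] units [0.027 0.003 0.217] turn(rad about tool z) 0.0008317759064755403 cur 0.1032 tilt [ 0.0019 -0.0017]
```

Emit:
move_arm(
  commands=[
    [[0.02,0,0.1],[0,0,0],1],
    [[0,0,0.08],[0,0,0],1],
    [[0,0,0.02],[0,0,0],1],
    [[0,0,0],[0,0,0],1],
  ],
)

```text
t: 6.92
eef_pos: [0.4821, -0.3854, 0.1191]
eef_rot: [-0.163, -3.137, -0.0]
contact_force: [-2.1, 0.9, 3.0]
width: 0.03
gripper_force: 30.0
```

```bash
python3 - <<'E'
from h import *;from rig import bot
o=bot.observe();print(o['eef_pos'],o['contact_force']);delta(o,(.4827,-.3854,.1192),.104)
E
```

```text
[ 0.4821425  -0.38539708  0.11909693] [-2.08350758  0.8760397   3.03519455]
shift mm [-0.6  0.1 -0.1] units [-0.009  0.001 -0.002] turn(rad about tool z) 0.00015829362904562494 cur 0.1038 tilt [-0.0002  0.0002]
```

Emit:
move_arm(
  commands=[
    [[0,0,0],[0,0,0],0.67],
    [[0,0,0],[0,0,0],0.64],
    [[0,0,0],[0,0,0],0.6],
    [[0,0,0],[0,0,0],0.5],
    [[0,0,0],[0,0,0],0.3],
    [[0,0,0],[0,0,0],0.2],
    [[0,0,-0.3],[0,0,0],0.2],
    [[0,0,-0.8],[0,0,0],0.2],
    [[0,0,-0.9],[0,0,0],0.2],
    [[-0.4,0,-0.7],[0,0,0],0.2],
    [[-0.4,0,0],[0,0,0],0.2],
    [[0,0,0],[0,0,0],0.2],
  ],
)

```text
t: 8.43
eef_pos: [0.5309, -0.3904, 0.2829]
eef_rot: [0.161, 3.135, -0.003]
contact_force: [0.0, -0.1, -0.5]
width: 0.076
gripper_force: 0.0
```

```bash
python3 - <<'E'
from h import *;from rig import bot
o=bot.observe();print(o['eef_pos'],o['width'],o['contact_force'])
d=bot.get_image('wrist')
cv2.imwrite('pics/w4.png',cv2.resize(d['image'][40:260,130:380],None,fx=2.2,fy=2.2))
E
```

```text
[ 0.53092919 -0.39043233  0.28291131] 0.07598276186436895 [ 0.01835894 -0.13350314 -0.53712824]
```

View pics/w4.png

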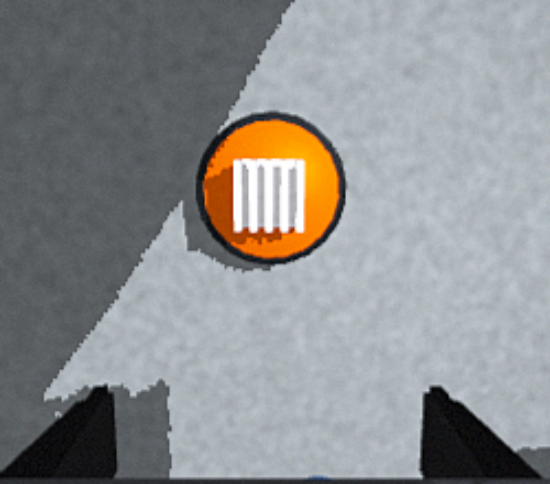

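The heat sink sits level and centred on the dome: its crop centre is (269,195), and the dome's is (272,187).

```bash
python3 - <<'E'
from h import *;from rig import bot
o=bot.observe();delta(o,(.575,.335,.22),-.16)
E
```

```text
shift mm [ 29.8 726.   61.3] units [ 0.497 12.1    1.022] turn(rad about tool z) -0.2630899711762562 cur 0.1031 tilt [-0.     -0.0003]
```

Emit:
move_arm(
  commands=[
    [[0.04,0.6,0],[0,0,0],0.2],
    [[0.04,1,0],[0,0,0],0.2],
    [[0.04,1,0],[0,0,0],0.2],
    [[0.04,1,0],[0,0,0],0.2],
    [[0.04,1,0],[0,0,0],0.2],
    [[0.04,1,0],[0,0,0],0.2],
    [[0.04,1,0],[0,0,0],0.2],
    [[0.04,1,0],[0,0,0],0.2],
    [[0.04,1,0],[0,0,0],0.2],
    [[0.04,1,0],[0,0,0],0.2],
    [[0.04,1,0.3],[0,0,0],0.2],
    [[0.04,1,0.4],[0,0,0],0.2],
  ],
)

```text
t: 9.98
eef_pos: [0.5727, 0.3039, 0.2397]
eef_rot: [0.163, 3.137, -0.0]
contact_force: [-0.1, 0.2, 0.6]
width: 0.0763
gripper_force: 0.0
```

Emit:
move_arm(
  commands=[
    [[0,0.5,0.3],[0,0,0],0.2],
    [[0,0,0],[0,0,-0.9],0.2],
    [[0,0,0],[0,0,-0.9],0.2],
    [[0,0,0],[0,0,-0.83],0.2],
    [[0,0,0],[0,0,0],0.2],
    [[0,0,0],[0,0,0],0.2],
  ],
)

```text
t: 10.72
eef_pos: [0.576, 0.332, 0.2214]
eef_rot: [0.247, -3.131, 0.001]
contact_force: [0.7, -0.1, 0.3]
width: 0.0761
gripper_force: 0.0
```

```bash
python3 - <<'E'
from h import *;from rig import bot
o=bot.observe();print(o['t'],o['eef_pos'],o['width'],o['contact_force'])
d=bot.get_image('wrist');np.savez('pics/w5.npz',eef_pos=o['eef_pos'],eef_rot=o['eef_rot'],**{k:np.array(v) for k,v in d.items()})
cv2.imwrite('pics/w5.png',cv2.resize(d['image'][40:260,80:432],None,fx=2.2,fy=2.2))
rects(d,o,zb=.008,zp=.0079)
E
```

```text
10.725 [0.57599082 0.3319932  0.22139219] 0.07606597418039779 [ 0.68544846 -0.11808335  0.27355293]
green z 0.008 c 537.3 300.3 size 43.2 53.3 short-axis heading -0.18 px [224. 135.]
green z 0.0079 c 537.3 300.3 size 43.2 53.3 short-axis heading -0.18 px [224. 135.]
blue z 0.008 c 538.2 378.7 size 43.5 53.5 short-axis heading -0.128 px [308. 150.]
blue z 0.0079 c 538.2 378.8 size 43.5 53.5 short-axis heading -0.128 px [308. 150.]
```

View pics/w5.png

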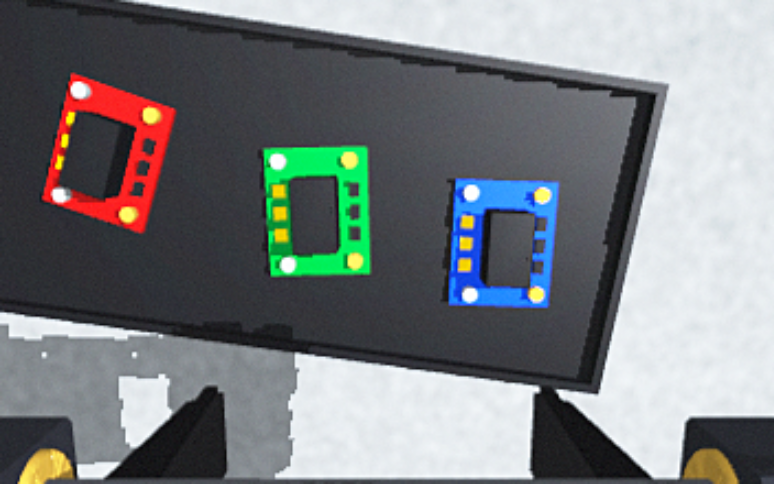

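The boards are clear: red (107,153), green (317,210), blue (503,243). The fits agree with the earlier view.

```bash
python3 - <<'E'
from h import *;from rig import bot
o=bot.observe();delta(o,(.5373,.3003,.120),-.18)
E
```

```text
shift mm [ 43.2 -25.3 101.5] units [ 0.721 -0.421  1.692] turn(rad about tool z) -0.022056177059556425 cur -0.1579 tilt [-0.0005 -0.0004]
```

Emit:
move_arm(
  commands=[
    [[0.36,-0.21,0.4],[0,0,-0.1],0.4],
    [[0.36,-0.21,0.6],[0,0,-0.12],0.5],
    [[0,0,0.5],[0,0,0],0.6],
    [[0,0,0.2],[0,0,0],0.6],
    [[0,0,0],[0,0,0],0.6],
    [[0,0,0],[0,0,0],0.6],
  ],
)

```text
t: 11.52
eef_pos: [0.539, 0.3012, 0.1214]
eef_rot: [-0.284, 3.126, 0.001]
contact_force: [0.6, 0.3, 0.5]
width: 0.0383
gripper_force: 0.0
```

```bash
python3 - <<'E'
from h import *;from rig import bot
o=bot.observe();print(o['eef_pos'],o['width']);delta(o,(.5373,.3003,.091),-.18)
E
```

```text
[0.53896709 0.30117655 0.12138769] 0.03833395942512897
shift mm [ 1.9 -0.6 30.4] units [ 0.031 -0.01   0.506] turn(rad about tool z) 0.0010996668460887538 cur -0.1811 tilt [0.0025 0.0011]
```

Emit:
move_arm(
  commands=[
    [[0.02,-0.01,0.25],[0,0,0],0.6],
    [[0,0,0.25],[0,0,0],0.6],
    [[0,0,0],[0,0,0],0.6],
    [[0,0,0],[0,0,0],0.7],
    [[0,0,0],[0,0,0],0.75],
    [[0,0,0],[0,0,0],0.8],
    [[0,0,0],[0,0,0],1],
    [[0,0,0],[0,0,0],1],
  ],
)

```text
t: 12.52
eef_pos: [0.537, 0.2999, 0.0901]
eef_rot: [-0.284, 3.128, 0.0]
contact_force: [-0.1, -0.5, 1.7]
width: 0.0179
gripper_force: 30.0
```

```bash
python3 - <<'E'
from h import *;from rig import bot
o=bot.observe();print(o['eef_pos'],o['width'],o['gripper_force']);
for p in [(.5373,.3003,.091),(.5424,-.0129,.091),(.5424,-.0129,.24)]: delta(o,p,.104)
E
```

```text
[0.53700914 0.2999393  0.09014705] 0.017854799922447092 30.000150203704834
shift mm [-0.4  0.3 -0.9] units [-0.006  0.005 -0.014] turn(rad about tool z) 0.28518089818229475 cur -0.1812 tilt [0.0007 0.0003]
shift mm [  51.1 -308.7   -1. ] units [ 0.851 -5.145 -0.016] turn(rad about tool z) 0.28518089818229475 cur -0.1812 tilt [0.0007 0.0003]
shift mm [  51.  -308.7 -150. ] units [ 0.849 -5.144 -2.499] turn(rad about tool z) 0.28518089818229475 cur -0.1812 tilt [0.0007 0.0003]
```

Emit:
move_arm(
  commands=[
    [[0,0,-0.3],[0,0,0],1],
    [[0,0,-0.7],[0,0,0],1],
    [[0,0,-0.7],[0,0,0],1],
    [[0.1,-0.45,-0.3],[0,0,0],1],
    [[0.15,-0.9,0],[0,0,0],1],
    [[0.15,-0.95,0],[0,0,0],1],
    [[0.15,-0.95,0],[0,0,0],1],
    [[0.15,-0.95,0],[0,0,0],1],
    [[0.15,-0.7,0],[0,0,0],1],
    [[0,-0.24,0],[0,0,0.95],1],
    [[0,0,0],[0,0,0.95],1],
    [[0,0,0],[0,0,0.95],1],
  ],
)

```text
t: 14.02
eef_pos: [0.5422, -0.0132, 0.2109]
eef_rot: [0.169, 3.136, -0.0]
contact_force: [0.5, -0.5, -0.3]
width: 0.0177
gripper_force: 30.0
```

```bash
python3 - <<'E'
from h import *;from rig import bot
o=bot.observe();print(o['eef_pos'],o['width'],o['gripper_force'])
d=bot.get_image('wrist');np.savez('pics/w6.npz',eef_pos=o['eef_pos'],eef_rot=o['eef_rot'],**{k:np.array(v) for k,v in d.items()})
rects(d,o,('blue',))
delta(o,(.5424,-.0129,.130),.104)
E
```

```text
[ 0.54224386 -0.01322374  0.21092618] 0.017719644046302316 29.99808579683304
blue z 0.028 c 535.2 -84.7 size 52.2 60.9 short-axis heading 0.108 px [168. 189.]
blue z 0.008 c 539.6 -90.4 size 56.0 65.4 short-axis heading 0.108 px [168. 189.]
shift mm [-0.   0.3 80.9] units [-0.     0.006  1.349] turn(rad about tool z) -0.003855007169274005 cur 0.1079 tilt [ 0.0011 -0.0001]
```

Emit:
move_arm(
  commands=[
    [[0,0,0.3],[0,0,0],1],
    [[0,0,0.5],[0,0,0],1],
    [[0,0,0.4],[0,0,0],1],
    [[0,0,0.15],[0,0,0],1],
    [[0,0,0],[0,0,0],1],
    [[0,0,0],[0,0,0],1],
  ],
)

```text
t: 14.82
eef_pos: [0.5429, -0.0127, 0.1297]
eef_rot: [0.162, 3.136, -0.0]
contact_force: [0.3, -0.6, 0.4]
width: 0.0178
gripper_force: 30.0
```

```bash
python3 - <<'E'
from h import *;from rig import bot
o=bot.observe();print(o['eef_pos'],o['contact_force']);delta(o,(.5424,-.0129,.1141),.104)
E
```

```text
[ 0.54288009 -0.01274978  0.12974271] [ 0.26277226 -0.62996227  0.37348048]
shift mm [ 0.5 -0.2 15.6] units [ 0.008 -0.003  0.261] turn(rad about tool z) 0.0006079225720012627 cur 0.1034 tilt [ 0.0018 -0.0002]
```

Emit:
move_arm(
  commands=[
    [[0.01,0,0.1],[0,0,0],1],
    [[0,0,0.1],[0,0,0],1],
    [[0,0,0.06],[0,0,0],1],
    [[0,0,0],[0,0,0],1],
    [[0,0,0],[0,0,0],1],
  ],
)

```text
t: 15.45
eef_pos: [0.5417, -0.0127, 0.1141]
eef_rot: [-0.163, -3.137, 0.0]
contact_force: [-3.0, 0.6, 7.7]
width: 0.0179
gripper_force: 30.0
```

Emit:
move_arm(
  commands=[
    [[0,0,-0.01],[0,0,0],0.79],
    [[0,0,0],[0,0,0],0.76],
    [[0,0,0],[0,0,0],0.7],
    [[0,0,0],[0,0,0],0.6],
    [[0,0,0],[0,0,0],0.6],
    [[0,0,-0.3],[0,0,0],0.6],
    [[0,0,-0.8],[0,0,0],0.5],
    [[-0.3,-0.3,-0.9],[0,0,0],0.4],
    [[-0.3,-0.3,0],[0,0,0],0.4],
    [[0,0,0],[0,0,0],0.4],
  ],
)

```text
t: 16.7
eef_pos: [0.5748, -0.0532, 0.2361]
eef_rot: [0.165, 3.134, -0.001]
contact_force: [-0.3, -0.8, -0.7]
width: 0.0569
gripper_force: 0.0
```

```bash
python3 - <<'E'
from h import *;from rig import bot
o=bot.observe();print(o['t'],o['eef_pos'],o['width'],o['contact_force'])
d=bot.get_image('wrist');np.savez('pics/w7.npz',eef_pos=o['eef_pos'],eef_rot=o['eef_rot'],**{k:np.array(v) for k,v in d.items()})
cv2.imwrite('pics/w7.png',cv2.resize(d['image'][40:260,80:432],None,fx=2.2,fy=2.2))
rects(d,o)
E
```

```text
16.7 [ 0.57475966 -0.0531749   0.23613344] 0.056858462569522275 [-0.29992756 -0.82769927 -0.71017922]
green z 0.028 c 542.0 -12.6 size 51.9 61.2 short-axis heading 0.102 px [293. 142.]
green z 0.008 c 544.3 -10.4 size 55.4 65.3 short-axis heading 0.102 px [293. 142.]
blue z 0.028 c 534.8 -84.7 size 52.0 62.0 short-axis heading 0.105 px [213. 142.]
blue z 0.008 c 536.7 -87.2 size 55.5 66.1 short-axis heading 0.105 px [213. 142.]
```

View pics/w7.png

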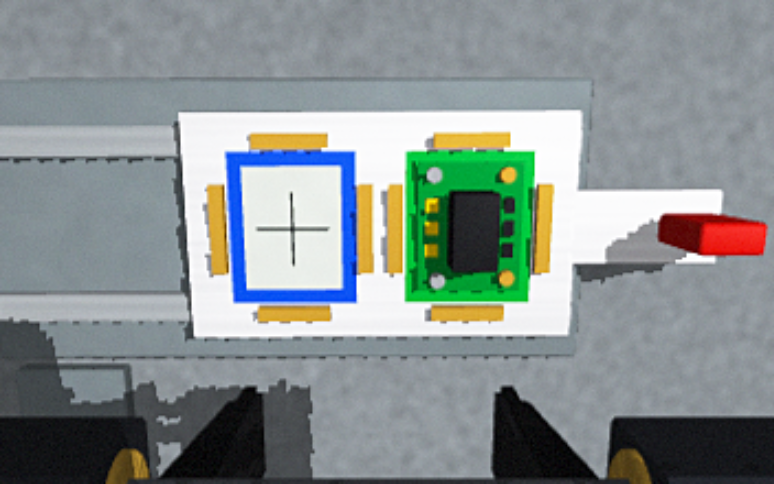

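The green piece lies flat in its bay with board edges at x 414–525 and y 160–296, against a border of 405–533 and 152–301 (crop px). That puts it within about 1 mm of centre. Next is the blue piece.

```bash
python3 - <<'E'
from h import *;from rig import bot
f=dict(np.load('pics/w7.npz'));c=cam(f,f)
m,_=blobs(f['image'],'green');v=f['image'][:,:,1]
print(v[142,262:325],v[108:182,280])
o=bot.observe();delta(o,(.5382,.3787,.24),-.128)
E
```

```text
[156 255 222 197 213 115  97  97 161 170 116 152 181 134 125 125 129  88
  79  80  89  50  15   4  36  35  34  35  35  41  40  35  42  39  36  40
  38  41  36  39  38  40  41  40  26 102  69  39  34  37  21  92 167 170
 156 203 206 205 215 126 125  50 184] [197 208 206 208 209 192 167 168 169 179 188 192 192 180 171 163 166 165
 163 172 171 109  70  79  75  78  82  83  80  89  82  79  83  81  79  80
  79  73  73  81  79  81  77  78  78  81  76  85  84  78  78  81  81  85
  83  80  68 172 192 189 187 185 175 155 182 200 189 194 186 244 183 113
 155 175]
shift mm [ 80.4 425.   -5.3] units [ 1.341  7.084 -0.088] turn(rad about tool z) -0.2327844823514671 cur 0.1048 tilt [0.0006 0.0002]
```

Emit:
move_arm(
  commands=[
    [[0.15,0.5,0],[0,0,0],0.5],
    [[0.15,0.85,0],[0,0,0],0.6],
    [[0.15,0.9,0],[0,0,0],0.6],
    [[0.15,0.9,0],[0,0,0],0.6],
    [[0.15,0.9,0],[0,0,0],0.6],
    [[0.15,0.9,0],[0,0,0],0.6],
    [[0.15,0.9,0],[0,0,0],0.6],
    [[0.15,0.8,0],[0,0,0],0.6],
    [[0.14,0.43,0.2],[0,0,-0.8],0.6],
    [[0,0,0.7],[0,0,-0.8],0.6],
    [[0,0,0.7],[0,0,-0.73],0.6],
    [[0,0,0.4],[0,0,0],0.6],
  ],
)

```text
t: 18.25
eef_pos: [0.5348, 0.3781, 0.11]
eef_rot: [0.205, -3.129, 0.004]
contact_force: [0.8, -0.7, -0.0]
width: 0.0383
gripper_force: 0.0
```

```bash
python3 - <<'E'
from h import *;from rig import bot
o=bot.observe();print(o['eef_pos'],o['width'],o['joint_velocities'].max());delta(o,(.5382,.3787,.091),-.128)
E
```

```text
[0.5348027  0.3781473  0.10997786] 0.038279762060889476 0.21305009145020343
shift mm [-3.5  0.1 19. ] units [-0.059  0.002  0.316] turn(rad about tool z) 0.0026194467724980353 cur -0.1306 tilt [-0.0054 -0.003 ]
```

Emit:
move_arm(
  commands=[
    [[0,0,0],[0,0,0],0.6],
    [[0,0,0],[0,0,0],0.6],
  ],
)

```text
t: 18.5
eef_pos: [0.5377, 0.3791, 0.1148]
eef_rot: [-0.203, 3.134, 0.001]
contact_force: [0.1, -0.5, 0.7]
width: 0.0378
gripper_force: 0.0
```

```bash
python3 - <<'E'
from h import *;from rig import bot
o=bot.observe();print(o['eef_pos']);delta(o,(.5382,.3787,.0905),-.128)
E
```

```text
[0.53768515 0.37907869 0.11478373]
shift mm [-0.4 -0.5 24.3] units [-0.007 -0.008  0.405] turn(rad about tool z) 0.0015260374911705288 cur -0.1295 tilt [0.0008 0.0006]
```

Emit:
move_arm(
  commands=[
    [[-0.01,-0.01,0.2],[0,0,0],0.6],
    [[0,0,0.2],[0,0,0],0.6],
    [[0,0,0],[0,0,0],0.6],
    [[0,0,0],[0,0,0],0.7],
    [[0,0,0],[0,0,0],0.75],
    [[0,0,0],[0,0,0],0.8],
    [[0,0,0],[0,0,0],1],
    [[0,0,0],[0,0,0],1],
  ],
)

```text
t: 19.5
eef_pos: [0.5386, 0.3783, 0.0901]
eef_rot: [-0.203, 3.135, 0.0]
contact_force: [-0.1, 0.4, 0.5]
width: 0.0175
gripper_force: 30.0
```

```bash
python3 - <<'E'
from h import *;from rig import bot
o=bot.observe();print(o['eef_pos'],o['width'],o['gripper_force']);
delta(o,(.5349,-.0849,.225),.104)
E
```

```text
[0.53857396 0.37826868 0.09008138] 0.01746989970553998 30.000143945217133
shift mm [  63.3 -458.8 -135.1] units [ 1.054 -7.647 -2.251] turn(rad about tool z) 0.23323890209994724 cur -0.1292 tilt [0.0005 0.0003]
```

Emit:
move_arm(
  commands=[
    [[0,0,-0.3],[0,0,0],1],
    [[0,0,-0.75],[0,0,0],1],
    [[0,0,-0.75],[0,0,0],1],
    [[0.1,-0.5,-0.45],[0,0,0],1],
    [[0.14,-0.9,0],[0,0,0],1],
    [[0.14,-0.95,0],[0,0,0],1],
    [[0.14,-0.95,0],[0,0,0],1],
    [[0.14,-0.95,0],[0,0,0],1],
    [[0.14,-0.95,0],[0,0,0],1],
    [[0.14,-0.95,0],[0,0,0],1],
    [[0.11,-0.95,0],[0,0,0],1],
    [[0,-0.55,0],[0,0,0.8],1],
  ],
)

```text
t: 21.0
eef_pos: [0.5348, -0.0877, 0.2262]
eef_rot: [-0.07, 3.139, -0.001]
contact_force: [0.9, -0.5, -0.9]
width: 0.0173
gripper_force: 30.0
```

Emit:
move_arm(
  commands=[
    [[0,0,0],[0,0,0.8],1],
    [[0,0,0],[0,0,0.73],1],
    [[0,0,0],[0,0,0],1],
    [[0,0,0],[0,0,0],1],
  ],
)

```text
t: 21.5
eef_pos: [0.5351, -0.0851, 0.2254]
eef_rot: [0.161, 3.137, -0.0]
contact_force: [-0.3, -0.5, 0.8]
width: 0.0179
gripper_force: 30.0
```

```bash
python3 - <<'E'
from h import *;from rig import bot
o=bot.observe();print(o['eef_pos'],o['width'],o['gripper_force'])
delta(o,(.5349,-.0848,.130),.104)
E
```

```text
[ 0.53510953 -0.08506946  0.22537048] 0.01790398989266901 30.000031292438507
shift mm [ 0.3  0.3 95.4] units [0.005 0.004 1.59 ] turn(rad about tool z) 0.001464139371587958 cur 0.1025 tilt [ 0.0008 -0.0002]
```

Emit:
move_arm(
  commands=[
    [[0,0,0.3],[0,0,0],1],
    [[0,0,0.6],[0,0,0],1],
    [[0,0,0.5],[0,0,0],1],
    [[0,0,0.19],[0,0,0],1],
    [[0,0,0],[0,0,0],1],
    [[0,0,0],[0,0,0],1],
  ],
)

```text
t: 22.25
eef_pos: [0.5359, -0.0854, 0.1305]
eef_rot: [0.163, 3.135, -0.001]
contact_force: [-0.2, 0.8, -1.4]
width: 0.0183
gripper_force: 30.0
```

```bash
python3 - <<'E'
from h import *;from rig import bot
o=bot.observe();print(o['eef_pos'],o['contact_force']);delta(o,(.5350,-.0848,.1141),.104)
E
```

```text
[ 0.5358845  -0.08535051  0.13053733] [-0.18563744  0.76449845 -1.36896869]
shift mm [ 1.   0.5 16.4] units [0.016 0.008 0.274] turn(rad about tool z) 0.00038556569842906896 cur 0.1036 tilt [ 0.0021 -0.0006]
```

Emit:
move_arm(
  commands=[
    [[0.01,0.01,0.1],[0,0,0],1],
    [[0,0,0.1],[0,0,0],1],
    [[0,0,0.06],[0,0,0],1],
    [[0,0,0],[0,0,0],1],
    [[0,0,0],[0,0,0],1],
  ],
)

```text
t: 22.88
eef_pos: [0.5346, -0.0846, 0.114]
eef_rot: [0.163, 3.137, -0.0]
contact_force: [-1.0, 1.9, 2.3]
width: 0.0175
gripper_force: 30.0
```

Emit:
move_arm(
  commands=[
    [[0,0,0],[0,0,0],0.79],
    [[0,0,0],[0,0,0],0.76],
    [[0,0,0],[0,0,0],0.7],
    [[0,0,0],[0,0,0],0.6],
    [[0,0,0],[0,0,0],0.6],
    [[0,0,-0.3],[0,0,0],0.6],
    [[0,0,-0.8],[0,0,0],0.6],
    [[-0.3,0.5,-0.9],[0,0,0],0.6],
    [[-0.3,0.8,0],[0,0,0],0.6],
    [[0,0.3,0],[0,0,0],0.6],
    [[0,0,0],[0,0,0],0.6],
  ],
)

```text
t: 24.25
eef_pos: [0.5792, 0.0072, 0.2322]
eef_rot: [-0.16, -3.137, 0.001]
contact_force: [-0.7, 0.8, 0.0]
width: 0.0379
gripper_force: 0.0
```

```bash
python3 - <<'E'
from h import *;from rig import bot
o=bot.observe();print(o['t'],o['eef_pos'],o['width'],o['contact_force'])
d=bot.get_image('wrist');np.savez('pics/w8.npz',eef_pos=o['eef_pos'],eef_rot=o['eef_rot'],**{k:np.array(v) for k,v in d.items()})
cv2.imwrite('pics/w8.png',cv2.resize(d['image'][40:260,80:432],None,fx=2.2,fy=2.2))
rects(d,o);m,b=blobs(d['image'],'red',100);c=cam(d,o)
for x in b:
  print(x,cast(c,x[1],.058),cast(c,x[1],.07))
k=max(cv2.findContours(m,0,1)[0],key=cv2.contourArea);print(cv2.minAreaRect((cast(c,k[:,0],.07)[:,:2]*1000).astype(np.float32)))
E
```

```text
24.25 [0.57919841 0.00723097 0.2321836 ] 0.03789794449289537 [-0.68883815  0.7639741   0.03574252]
green z 0.028 c 542.0 -13.0 size 51.9 61.5 short-axis heading 0.102 px [225. 145.]
green z 0.008 c 544.0 -14.9 size 55.4 65.6 short-axis heading 0.102 px [225. 145.]
blue z 0.028 c 534.7 -84.7 size 52.1 61.5 short-axis heading 0.1 px [144. 146.]
blue z 0.008 c 536.2 -91.4 size 55.6 65.7 short-axis heading 0.1 px [144. 146.]
(np.int32(1221), [460.6, 103.5], [437, 73, 60, 62]) [[0.52444754 0.17641453 0.058     ]] [[0.52387271 0.16912969 0.07      ]]
(np.int32(672), [332.1, 150.3], [313, 141, 39, 20]) [[0.55080468 0.07517789 0.058     ]] [[0.54904713 0.07243584 0.07      ]]
((524.4209594726562, 173.23501586914062), (35.53473663330078, 42.6394157409668), 79.86649322509766)
```

View pics/w8.png

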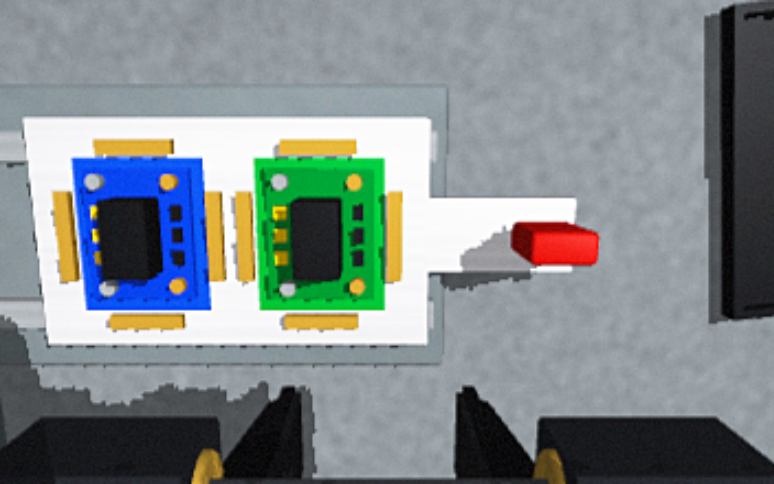

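Both pieces lie flat, square and evenly framed (blue at about (142,234), green at about (319,234)). The handle top is at about (555,245), matching the computed handle point of (0.551, 0.076).

```bash
python3 - <<'E'
from h import *;from rig import bot
o=bot.observe();delta(o,(.5512,.0756,.16),.102)
E
```

```text
shift mm [34.7 66.  71.8] units [0.578 1.101 1.197] turn(rad about tool z) -0.0008216030067140778 cur 0.1028 tilt [-0.0013 -0.0006]
```

Emit:
move_arm(
  commands=[
    [[0.3,0.55,0],[0,0,0],0.5],
    [[0.28,0.55,0.2],[0,0,0],0.5],
    [[0,0,0.6],[0,0,0],0.5],
    [[0,0,0.4],[0,0,0],0.5],
    [[0,0,0],[0,0,0],0.5],
    [[0,0,0],[0,0,0],0.5],
  ],
)

```text
t: 25.05
eef_pos: [0.5522, 0.0749, 0.161]
eef_rot: [0.165, 3.136, -0.0]
contact_force: [-1.1, 0.7, 1.6]
width: 0.0477
gripper_force: 0.0
```

```bash
python3 - <<'E'
from h import *;from rig import bot
o=bot.observe();print(o['eef_pos'],o['width']);delta(o,(.5512,.0756,.117),.102)
E
```

```text
[0.55221339 0.0748791  0.1609729 ] 0.04770863919247206
shift mm [ 1.1  0.6 44. ] units [0.019 0.01  0.733] turn(rad about tool z) -0.0028888709303389604 cur 0.1049 tilt [ 0.0008 -0.0002]
```

Emit:
move_arm(
  commands=[
    [[0.01,0.01,0.3],[0,0,-0.02],0.5],
    [[0,0,0.3],[0,0,0],0.5],
    [[0,0,0.13],[0,0,0],0.5],
    [[0,0,0],[0,0,0],0.6],
    [[0,0,0],[0,0,0],0.67],
    [[0,0,0],[0,0,0],0.7],
    [[0,0,0],[0,0,0],0.7],
  ],
)

```text
t: 25.92
eef_pos: [0.5517, 0.0764, 0.1169]
eef_rot: [0.16, 3.137, 0.0]
contact_force: [0.0, -0.4, 0.2]
width: 0.0288
gripper_force: 0.0
```

```bash
python3 - <<'E'
from h import *;from rig import bot
o=bot.observe();print(o['eef_pos'],o['width'],o['gripper_force'],o['contact_force']);p=o['eef_pos'];delta(o,p+.09*np.array([-.102,-.995,0]),.102)
E
```

```text
[0.55165777 0.07638851 0.11690187] 0.028818394439479606 0.0 [ 0.03646609 -0.35576521  0.22910144]
shift mm [  0. -90.  -0.] units [ 1.0e-03 -1.5e+00 -0.0e+00] turn(rad about tool z) 0.00024256758031659942 cur 0.1018 tilt [0.0009 0.    ]
```

Emit:
move_arm(
  commands=[
    [[0,-0.04,0],[0,0,0],0.7],
    [[0,-0.08,0],[0,0,0],0.7],
    [[0,-0.12,0],[0,0,0],0.7],
    [[0,-0.15,0],[0,0,0],0.7],
    [[0,-0.16,0],[0,0,0],0.7],
    [[0,-0.16,0],[0,0,0],0.7],
    [[0,-0.16,0],[0,0,0],0.7],
    [[0,-0.16,0],[0,0,0],0.7],
    [[0,-0.16,0],[0,0,0],0.7],
    [[0,-0.14,0],[0,0,0],0.7],
    [[0,-0.1,0],[0,0,0],0.7],
    [[0,-0.06,0],[0,0,0],0.7],
  ],
)

```text
t: 27.42
eef_pos: [0.5422, -0.0129, 0.1163]
eef_rot: [-0.161, -3.137, -0.001]
contact_force: [1.4, 10.4, 2.0]
width: 0.0287
gripper_force: 5.3
```

Emit:
move_arm(
  commands=[
    [[0,-0.04,0],[0,0,0],0.7],
    [[0,-0.02,0],[0,0,0],0.7],
    [[0,-0.02,0],[0,0,0],0.7],
    [[0,0,0],[0,0,0],0.7],
  ],
)

```text
t: 27.92
eef_pos: [0.5421, -0.0135, 0.1162]
eef_rot: [0.162, 3.137, 0.014]
contact_force: [3.6, 18.3, 0.2]
width: 0.0285
gripper_force: 9.2
```

Emit:
move_arm(
  commands=[
    [[0,0.04,0],[0,0,0],0.7],
    [[0,0.04,0],[0,0,0],0.6],
    [[0,0,0],[0,0,0],0.5],
    [[0,0,0],[0,0,0],0.5],
    [[0,0,-0.3],[0,0,0],0.5],
    [[0,0,-0.8],[0,0,0],0.5],
    [[0,0,-0.9],[0,0,0],0.5],
    [[-0.5,-0.4,0],[0,0,0],0.5],
    [[-0.5,-0.4,0],[0,0,0],0.5],
    [[0,0,0],[0,0,0],0.5],
  ],
)

```text
t: 29.18
eef_pos: [0.5984, -0.0682, 0.2381]
eef_rot: [0.163, 3.135, -0.001]
contact_force: [-1.3, 0.6, -0.0]
width: 0.0477
gripper_force: 0.0
```

```bash
python3 - <<'E'
from h import *;from rig import bot
o=bot.observe();print(o['t'],o['eef_pos'],o['width'],o['contact_force'])
d=bot.get_image('wrist')
cv2.imwrite('pics/w9.png',cv2.resize(d['image'][20:260,:],None,fx=1.56,fy=1.56))
rects(d,o)
t=bot.get_image('top');m,b=blobs(t['image'],'orange');print(b)
E
```

```text
29.175 [ 0.59840513 -0.06817265  0.23809341] 0.047711397168873716 [-1.27982411  0.60947173 -0.01710147]
green z 0.028 c 533.6 -99.3 size 52.1 61.7 short-axis heading 0.103 px [210. 114.]
green z 0.008 c 533.8 -101.8 size 55.6 65.8 short-axis heading 0.103 px [210. 114.]
blue z 0.028 c 526.1 -171.1 size 52.1 61.8 short-axis heading 0.102 px [129. 114.]
blue z 0.008 c 525.8 -178.3 size 55.5 65.8 short-axis heading 0.102 px [129. 114.]
[(np.int32(236), [397.6, 235.5], [389, 224, 22, 23])]
```

View pics/w9.png

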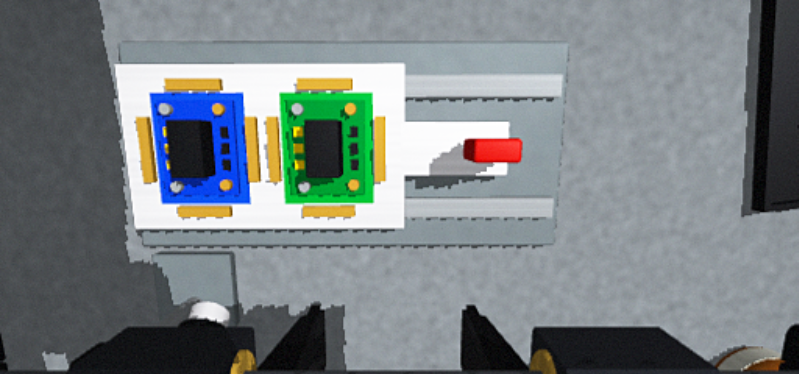

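Everything is still centred and the handle is now at (492,150). The measured slide is 86.8 mm, above the required 85 mm but with little margin, so I'll push once more to make sure it's against the stop.

```bash
python3 - <<'E'
from h import *;from rig import bot
o=bot.observe();delta(o,(.5427,-.0090,.113),.102)
E
```

```text
shift mm [ 59.9  51.7 124. ] units [0.998 0.862 2.067] turn(rad about tool z) -0.0004962814983295871 cur 0.1025 tilt [0.0001 0.0001]
```

Emit:
move_arm(
  commands=[
    [[0.5,0.43,0],[0,0,0],0.5],
    [[0.5,0.43,0],[0,0,0],0.5],
    [[0,0,0],[0,0,0],0.5],
    [[0,0,0.6],[0,0,0],0.5],
    [[0,0,0.7],[0,0,0],0.5],
    [[0,0,0.5],[0,0,0],0.5],
    [[0,0,0.26],[0,0,0],0.5],
    [[0,0,0],[0,0,0],0.6],
    [[0,0,0],[0,0,0],0.7],
    [[0,0,0],[0,0,0],0.7],
  ],
)

```text
t: 30.52
eef_pos: [0.5437, -0.0091, 0.1144]
eef_rot: [0.16, 3.135, -0.0]
contact_force: [-0.1, -0.8, 0.2]
width: 0.0293
gripper_force: 0.0
```

Emit:
move_arm(
  commands=[
    [[0,-0.03,0],[0,0,0],0.7],
    [[0,-0.04,0],[0,0,0],0.7],
    [[0,-0.04,0],[0,0,0],0.7],
    [[0,-0.04,0],[0,0,0],0.7],
    [[0,0,0],[0,0,0],0.7],
  ],
)

```text
t: 31.15
eef_pos: [0.5424, -0.0136, 0.1132]
eef_rot: [0.163, 3.136, 0.017]
contact_force: [3.0, 20.0, 0.6]
width: 0.0286
gripper_force: 10.3
```

The stop is at the same place with 20 N, so the plate is home. I'll retreat now.

Emit:
move_arm(
  commands=[
    [[0,0.04,0],[0,0,0],0.7],
    [[0,0.04,0],[0,0,0],0.6],
    [[0,0,0],[0,0,0],0.5],
    [[0,0,0],[0,0,0],0.5],
    [[0,0,-0.3],[0,0,0],0.5],
    [[0,0,-0.8],[0,0,0],0.5],
    [[0,0,-0.9],[0,0,0],0.5],
    [[-0.5,-0.4,0],[0,0,0],0.5],
    [[-0.5,-0.4,0],[0,0,0],0.5],
    [[0,0,0],[0,0,0],0.5],
    [[0,0,0],[0,0,0],0.5],
    [[0,0,0],[0,0,0],0.5],
  ],
)

```text
t: 32.65
eef_pos: [0.5964, -0.0664, 0.2329]
eef_rot: [-0.159, -3.137, -0.0]
contact_force: [-0.2, -0.1, -1.2]
width: 0.0477
gripper_force: 0.0
```

```bash
python3 - <<'E'
from h import *;from rig import bot
o=bot.observe();print(o['t'],o['eef_pos'],o['contact_force'])
d=bot.get_image('wrist');rects(d,o,zp=.0279)
t=bot.get_image('top');c=cam(t);i=t['image'][222:250,386:414].astype(int)
w=(i.min(2)>150);y,x=np.nonzero(w);print(len(x),cast(c,[x.mean()+386,y.mean()+222],.056) if len(x) else '')
print(bot.close_job())
E
```

```text
32.65 [ 0.596436   -0.06642093  0.23292788] [-0.23817855 -0.07131737 -1.23086527]
green z 0.028 c 533.1 -99.2 size 52.1 61.7 short-axis heading 0.101 px [207. 117.]
green z 0.0279 c 533.1 -99.2 size 52.1 61.8 short-axis heading 0.101 px [207. 117.]
blue z 0.028 c 525.8 -171.0 size 52.1 61.7 short-axis heading 0.101 px [125. 117.]
blue z 0.0279 c 525.8 -171.1 size 52.2 61.8 short-axis heading 0.101 px [125. 117.]
59 [[ 0.48347922 -0.38778994  0.056     ]]
the job is handed in; nothing more can be done
None
```

I handed the job in at 32.7 s: the heat sink is balanced level on the dome, the green and blue pieces lie flat, square and centred in their bays, and the stage plate is pushed against its end stop. The slide measured about 87 mm in the wrist images, against the 85 mm needed, and no verdict came back.

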